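# Dock the roll tray and lock it with the cam knob

## Robot

A 6-joint arm with a two-finger parallel gripper is mounted at the origin on the work surface. World frame = base frame: x ahead of the robot, y to its left, z up, the work surface at z = 0. Lengths are in mm, angles in rad, forces in N, time in s.
With the tool pointing down it reaches from about 350 to 975 mm from the base axis. Payload 7.1 kg.
Tool frame: the origin (TCP) lies between the finger pads; the fingertips stand 8 mm ahead of it and the grasp point (between the pads) lies 11 mm behind it (ctrl.tips_ahead is the distance from the TCP to the fingertips, in mm); y points along the fingers, z is the direction in which the jaws open and shut, and the axes are right-handed (so a half turn about y gives the same grasp; the last joint's range is limited). The gripper opens to 88 mm and grips with 3 to 60 N. Pads are 20 mm wide; open, the fingers measure 115 mm over their backs; the gripper's body (75 mm by 178 mm) begins 61 mm behind the grasp point.
Start: joints at [1.135, 0.423, 1.63, -0, 1.089, -0.019], TCP at [252.99, 571.49, 230.675] pointing down, gripper open.
Joint ranges: [-3, 3], [-0.9, 2.11], [0.09, 2.58], [-1.31, 4.45], [0.11, 2.69], [-2.54, 2.54]. Speed limits (rad/s): [2.39, 2.39, 3.01, 3.14, 3.14, 3.14].

## Interface

Orientations are given as a rotation vector (axis times angle).
In Python, from workcell import ctrl gives the robot as it stands.
- The arm moves only by the shell command python3 -m creep 'ROWS'. ROWS is JSON, a list of rows, each an object of numbers: "tx", "ty", "tz": the shift along the world's x, y, z in mm; "rx", "ry", "rz": the turn, a rotation vector about the world's x, y, z in rad; "fingers": the closure in counts, from 0 (fully open) to 255 (shut). A call has 1 to 10 rows; each row is the pose to reach, as a shift and turn from the pose commanded when the call began; what a row does not reach only later rows make up. A row lasts 1/8 s, in which the tool goes at most 62.5 mm and 10.7 degrees, less where a joint would pass 70% of its speed; a pose out of reach is approached as far as the arm can. A call with a gripper value outside its range is refused whole. The fingers move at their own pace and stop on an object; the grip force is fixed at half the most. Time passes only in rows, so rows that repeat a pose let the fingers close. It gives the time, the measured TCP pose, the force and the opening at its end, in the units of the state.
- ctrl.get_obs(): the state, without advancing time (a new reading comes with each control period).
- ctrl.get_image(name): name is "side" or "top"; returns a dict with "pixels" (384x512x3 uint8, blue, green, red), "intrinsics" (3x3 intrinsics, pixels), "rvec" (rotation vector, rad) and "tvec" (3), from world to camera coordinates, as OpenCV has them. Camera axes: x right, y down, z forward; pixel columns grow to the right and rows downward; lengths in mm; the calibration is good to about 2 mm. A picture is of the moment at which its call begins. There is no depth.
- ctrl.close_job(): hands the job in, once; it reports no verdict.
The state is a dict: "t": time; "qpos": joint angles; "qvel": joint speeds; "joint_torque": joint torques, N m; "ee_pos": TCP position; "orientation": TCP orientation; "ft_force": force on the tool from outside, world axes, zero at the start; "moment": the same for the moment, N m; "width": finger opening in mm.
Only numpy, scipy, OpenCV 4.12 (cv2) and the standard library are available. Lean on these libraries where they do the work, as an engineer would, in place of code of your own. Each camera call takes 0.05 s, during which the arm holds its last target.

## Task

Push the tray of salt rolls fully home against the stop of its dock on the bakery counter, without slamming it. Then turn the red cam knob clockwise (seen from above) until the sprung brass latch bar drops fully into the cam's notch and its tongue locks the tray; stop there, do not turn on so far that the cam's tooth drives the latch out again, let go, and leave the jam jar, the cup and the tongs where they are.

Things in the scene. Friction and masses are not known exactly. Their poses are not given: they have to be found in the camera images.
- dock: fixed white plastic base plate of the tray dock, 300 (x) by 400 (y) by 10 thick, on the counter, turned up to 0.3 rad. Origin on the counter under the tray's centre when home; plate spans x -180..120, y -140..260 in its frame. x is the way the tray is pushed home (roughly away from the robot), z up; knob on the +y side. A rigid black stop bar, 46 high, ends the tray's path
- push_plate (a point): middle of the near (-x) face of the dark wooden upright push plate on the tray's near edge: 70 wide (y), 12 thick (x), 22 to 78 above the counter; the point is 56 above the counter; axes as the dock's. Moves with the tray (aluminium, 180 by 200, rims 46 high, four fixed rolls up to 63 high). Push along dock +x. Only the 10 thick base plate lies in front of it
- tray (a joint): how far the tray is from home along the dock's x, in m: 0 is home against the rigid stop, negative is pulled out towards the robot (starts -0.075 to -0.035). Slides on runners with about 2.5 N of friction and stays where it is left. Pushing it home with more than 30 N of push is slamming
- knob_axis (a point): fixed point on the vertical axis of the red round knob, 80 above the counter (dock frame x -30, y +185); axes as the dock's. Knob: 48 diameter, 57 to 95 above the counter, shallow black grip lines; any grasp yaw will do; smooth plastic, so a pinch under about 20 N slips at the cam's hump
- cam_top (a point): fixed point on the knob's axis at the top face of the blue cam disc, 40 to 52 above the counter, which turns with the knob. Going round it as the roller meets it: round part 36 radius; a short hump to 40.5, by a yellow dot; at once the notch, floor 26 radius; a ramp rising over 1 rad to a tooth of 44. Fingers must stay above 54. The notch has to come to the roller pin on the dock's +y side
- knob (a joint): angle of the cam knob, rad, grows clockwise seen from above, 0 to 4.2. Turning takes about 0.15 N m, some 0.4 over the hump and nearly as much on up the ramp; it stays where left on the round. Its zero is arbitrary: the latch is fully dropped over some 0.2 rad about a reading from 1.55 to 2.45, 0.65 to 2.35 rad on from the start (often two grasps)
- bolt (a joint): position of the sprung brass latch bar that follows the cam, m: about 0 on the cam's round, -0.0045 on the hump, 0.010 dropped fully into the notch, -0.008 on the tooth (below -0.006 is driven out). Grows along the dock's -y, towards the tray. Spring 7 N. With the tray over 2 mm from home its tongue meets the tray's steel strike rail after 3 mm and cannot drop
- bolt_tip (a point): tip of the latch bar's tongue, 11 wide, 30 above the counter, moving with the bar; when dropped it stands in the 16 wide gap of the strike rail on the tray's side. The bar's steel roller pin (10 diameter, top 56 above the counter) stands 109 from this tip along the dock's +y, 41 from the knob's axis while held back; behind it a spring post, 44 high
- jam_jar: loose amber glass jar, 64 diameter, 85 high, yellow lid; origin at the centre of its underside. Leave alone
- cup: loose blue cup, 76 diameter, 75 high; origin at the centre of its underside. Leave alone
- tongs: loose steel tongs with wooden grips lying on the counter, about 235 long (x), 85 wide, 10 high; origin under the middle. Leave alone

How it is judged:
By the outcome, as a careful person would: the job done as asked, in the order asked, and still so for the second after the job is handed in, with the robot touching nothing.
It also fails if it takes over 72 s, if anything falls off the work surface, if the arm or the gripper's body presses on something with over 40 N, if the wrist force passes 120 N, or if a joint passes its speed limit or range.

## Working session

There is one attempt and no reset: what is moved stays moved. The work goes in short steps, Python scripts to look and compute and a shell command to move; the robot and the scene stay as the last step left them, time stands still between calls to the robot, and variables do not carry over. Pictures are saved under pics/ and viewed, and the job is handed in when it is done.

```bash
mkdir -p pics; ls; cat > h.py <<'E'
import numpy as np, cv2
from workcell import ctrl
def snap(n,f):
    im=ctrl.get_image(n); cv2.imwrite('pics/'+f+'.png',np.array(im['pixels'])); np.savez('pics/'+f+'.npz',**{k:np.array(v) for k,v in im.items()}); return im
def load(f): return dict(np.load('pics/'+f+'.npz'))
def ray(im,uv,z):
    K=np.array(im['intrinsics'],float);R=cv2.Rodrigues(np.array(im['rvec'],float))[0];t=np.array(im['tvec'],float).ravel()
    c=-R.T@t; d=R.T@np.linalg.inv(K)@np.array([uv[0],uv[1],1.]); return c+d*(z-c[2])/d[2]
def proj(im,P):
    return cv2.projectPoints(np.array(P,float).reshape(-1,3),np.array(im['rvec'],float),np.array(im['tvec'],float),np.array(im['intrinsics'],float),None)[0].reshape(-1,2)
E
python3 - <<'E'
from h import *
snap('top','t0');snap('side','s0');o=ctrl.get_obs();print(o)
E
```

```text
pics
{'t': 0.1, 'qpos': array([ 1.13505731e+00,  4.23794602e-01,  1.63056948e+00, -3.91798220e-06,
        1.08860268e+00, -1.89797992e-02]), 'qvel': array([ 2.79329576e-04, -1.58397807e-03, -2.79181429e-03,  5.74237541e-05,
       -5.10194443e-04, -3.37173718e-05]), 'joint_torque': array([-4.61057007e-04, -5.45608449e+01, -2.74320906e+01,  6.45521586e-02,
        1.88939221e-02, -2.21866003e-06]), 'ee_pos': array([252.76590648, 571.09014501, 229.9779021 ]), 'orientation': array([-1.54730905,  0.32719378, -0.32670961]), 'ft_force': array([-0.41937808, -0.45550843,  0.17102215]), 'moment': array([-0.0159951 ,  0.03208046, -0.01888197]), 'width': 88.05451147085428}
```

View pics/t0.png

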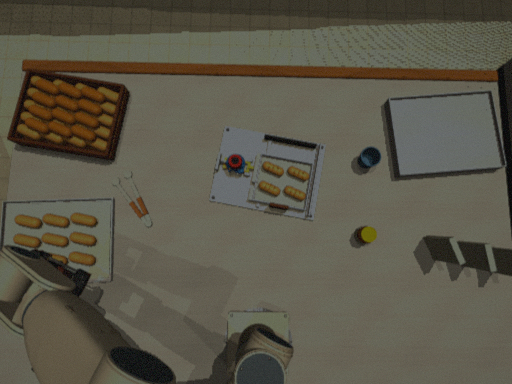

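View pics/s0.png

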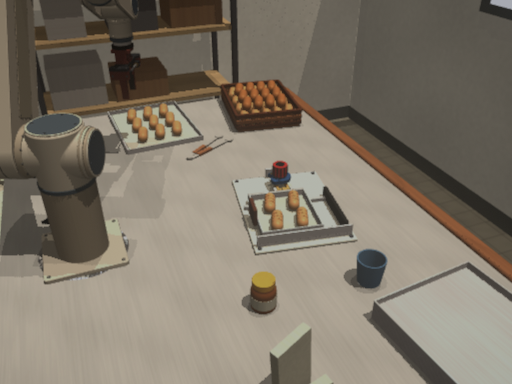

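The top view shows the dock plate with corners near (227,128), (325,144), (315,219) and (209,202), and the knob near (235,162). The jar is at (368,234), the cup at (369,157) and the tongs at (137,200), all clear of the dock. I'll enlarge the dock area next.

```bash
python3 - <<'E'
from h import *
im=load('t0');p=im['pixels'][115:235,200:335];cv2.imwrite('pics/t0z.png',cv2.resize(p,None,fx=5.9,fy=5,interpolation=cv2.INTER_CUBIC)[:600] if 0 else cv2.resize(p,None,fx=5,fy=5,interpolation=cv2.INTER_CUBIC))
s=load('s0');p=s['pixels'][150:260,220:365];cv2.imwrite('pics/s0z.png',cv2.resize(p,None,fx=5,fy=5,interpolation=cv2.INTER_CUBIC))
for uv in [(227,128),(325,144),(315,219),(209,202)]: print(ray(im,uv,10))
E
```

```text
[788.89598479 131.97207945  10.        ]
[ 733.04075189 -247.04711928   10.        ]
[ 442.857097   -206.13112706   10.        ]
[499.48943023 190.67857989  10.        ]
```

View pics/t0z.png

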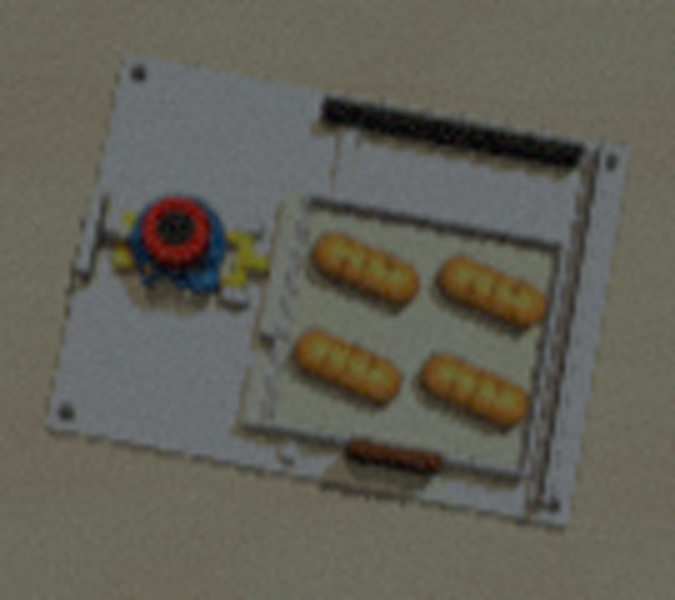

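View pics/s0z.png

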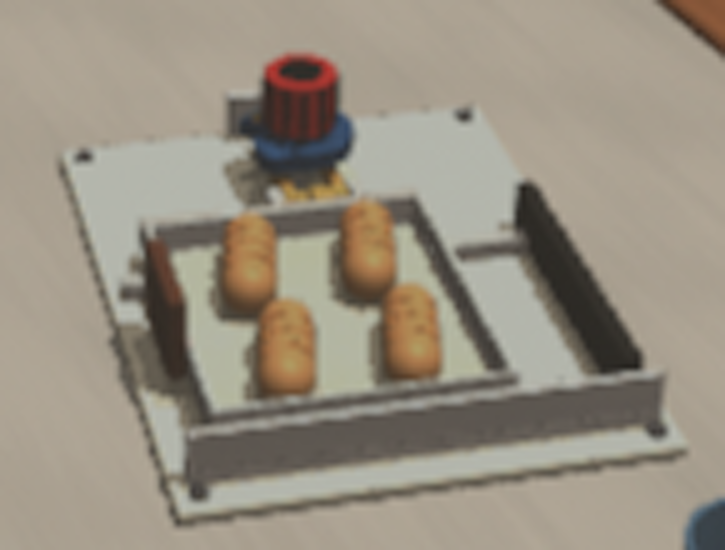

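```bash
cat >> h.py <<'E'
def dock(p,P):
    P=np.array(P,float).reshape(-1,3);c,s=np.cos(p[2]),np.sin(p[2])
    return np.c_[p[0]+c*P[:,0]-s*P[:,1],p[1]+s*P[:,0]+c*P[:,1],P[:,2]]
E
python3 - <<'E'
from h import *
from scipy.optimize import least_squares
t=load('t0');s=load('s0')
P=[(120,260,10),(120,-140,10),(-180,-140,10),(-180,260,10),(-30,185,95)]
pt=np.array([(125,58),(628,147),(566,525),(48,430),(176,229)])/5+[200,115]
ps=np.array([(478,108),(688,443),(180,517),(62,155),(300,68)])/5+[220,150]
def f(p): return np.r_[(proj(t,dock(p,P))-pt).ravel(),(proj(s,dock(p,P))-ps).ravel()]
r=least_squares(f,[620,-40,0.14],x_scale=[10,10,.1],loss='soft_l1');p=r.x
print(p);print(f(p).reshape(-1,2).round(2))
for q in [r'a']:
    g=lambda q:np.r_[(proj(t,dock(p,[(q[0]-106,0,78)]))-(np.array([394,457])/5+[200,115])).ravel()]
np.save('p.npy',p)
# tray: near-side push plate top: search
for d in (-75,-65,-55,-45,-35): print(d,((proj(t,dock(p,[(d-90-12,-35,78),(d-90-12,35,78),(d-90,-35,78),(d-90,35,78),(d+90,-100,46),(d+90,100,46)]))-[200,115])*5).round().tolist())
print(dock(p,[(-30,185,80)]))
E
```

```text
[ 6.38977493e+02 -9.49481918e+01 -1.67474097e-01]
[[-0.35 -1.57]
 [ 0.93 -0.6 ]
 [ 0.97  0.24]
 [-0.75 -0.42]
 [ 0.1  -0.4 ]
 [-0.54 -0.73]
 [ 0.53  0.54]
 [-0.56  0.01]
 [-1.26 -0.72]
 [-0.37  0.8 ]]
-75 [[442.0, 487.0], [345.0, 469.0], [444.0, 470.0], [348.0, 452.0], [567.0, 255.0], [303.0, 206.0]]
-65 [[444.0, 473.0], [347.0, 455.0], [447.0, 457.0], [350.0, 439.0], [570.0, 242.0], [305.0, 193.0]]
-55 [[446.0, 459.0], [350.0, 441.0], [449.0, 443.0], [353.0, 425.0], [572.0, 229.0], [308.0, 180.0]]
-45 [[449.0, 446.0], [352.0, 428.0], [452.0, 429.0], [355.0, 411.0], [574.0, 216.0], [310.0, 167.0]]
-35 [[451.0, 432.0], [355.0, 414.0], [454.0, 416.0], [358.0, 398.0], [576.0, 203.0], [313.0, 155.0]]
[[640.23530385  92.46423552  80.        ]]
```

```bash
python3 - <<'E'
from h import *
im=load('t0');p=im['pixels'][148:182,212:260];a=cv2.resize(np.clip(p*2.0,0,255).astype(np.uint8),None,fx=12,fy=12,interpolation=cv2.INTER_CUBIC)
s=load('s0')['pixels'][155:195,255:305];b=cv2.resize(np.clip(s*1.6,0,255).astype(np.uint8),None,fx=12,fy=12,interpolation=cv2.INTER_CUBIC)
cv2.imwrite('pics/k0.png',a);cv2.imwrite('pics/k0s.png',b)
p=np.load('p.npy')
print(((proj(im,dock(p,[(-30,185,52),(-30,149,52),(-30,221,52),(-66,185,52),(6,185,52)]))-[212,148])*12).round())
o=ctrl.get_obs();R=cv2.Rodrigues(o['orientation'])[0];print(R.round(3))
E
```

```text
[[286. 182.]
 [400. 204.]
 [171. 161.]
 [263. 295.]
 [308.  71.]]
[[ 0.914 -0.001  0.405]
 [-0.405 -0.001  0.914]
 [-0.    -1.    -0.001]]
```

View pics/k0.png

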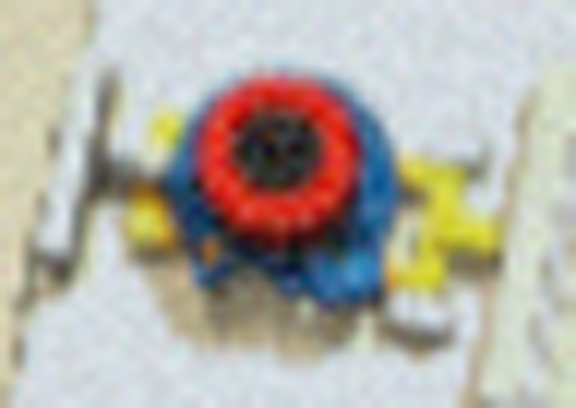

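View pics/k0s.png

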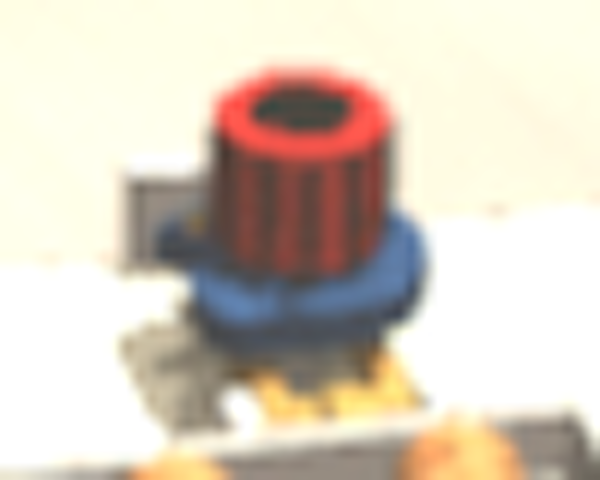

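The yellow dot (k0 ≈ 210,250) lies about 0.9 rad before the roller side, the notch (≈250,275) about 1.3–1.4 rad, and the tooth is near (350,290). The tray is about 71 mm out. I'll move in front of the push plate first.

```bash
python3 -m creep '[{"tx":60,"ty":-150,"rz":0.1,"fingers":255},{"tx":100,"ty":-300,"rz":0.25,"fingers":255},{"tx":176,"ty":-632,"rz":0.25,"fingers":255},{"tx":176,"ty":-632,"rz":0.25,"fingers":255},{"tx":176,"ty":-632,"rz":0.25,"fingers":255},{"tx":176,"ty":-632,"rz":0.25,"fingers":255},{"tx":176,"ty":-632,"rz":0.25,"fingers":255},{"tx":176,"ty":-632,"rz":0.25,"fingers":255},{"tx":176,"ty":-632,"rz":0.25,"fingers":255},{"tx":176,"ty":-632,"rz":0.25,"fingers":255}]'
python3 -m creep '[{"tx":0,"ty":0},{"tx":0}]'
```

```text
schema error: expected keys tx, ty, tz, rx, ry, rz, fingers
schema error: expected keys tx, ty, tz, rx, ry, rz, fingers
```

```bash
python3 -m creep '[{"tx":60,"ty":-150,"tz":0,"rx":0,"ry":0,"rz":0.1,"fingers":255},{"tx":100,"ty":-300,"tz":0,"rx":0,"ry":0,"rz":0.25,"fingers":255},{"tx":176,"ty":-632,"tz":0,"rx":0,"ry":0,"rz":0.25,"fingers":255},{"tx":176,"ty":-632,"tz":0,"rx":0,"ry":0,"rz":0.25,"fingers":255},{"tx":176,"ty":-632,"tz":0,"rx":0,"ry":0,"rz":0.25,"fingers":255},{"tx":176,"ty":-632,"tz":0,"rx":0,"ry":0,"rz":0.25,"fingers":255},{"tx":176,"ty":-632,"tz":0,"rx":0,"ry":0,"rz":0.25,"fingers":255},{"tx":176,"ty":-632,"tz":0,"rx":0,"ry":0,"rz":0.25,"fingers":255},{"tx":176,"ty":-632,"tz":0,"rx":0,"ry":0,"rz":0.25,"fingers":255},{"tx":176,"ty":-632,"tz":0,"rx":0,"ry":0,"rz":0.25,"fingers":255}]'
```

```text
t: 1.35
ee_pos: [421.1, -32.1, 230.8]
orientation: [-1.567, 0.131, -0.131]
ft_force: [1.4, 0.3, -0.4]
width: 0.8
```

```bash
python3 -m creep '[{"tx":0,"ty":0,"tz":-40,"rx":0,"ry":0,"rz":0,"fingers":255},{"tx":0,"ty":0,"tz":-80,"rx":0,"ry":0,"rz":0,"fingers":255},{"tx":0,"ty":0,"tz":-120,"rx":0,"ry":0,"rz":0,"fingers":255},{"tx":0,"ty":0,"tz":-120,"rx":0,"ry":0,"rz":0,"fingers":255}]'
python3 - <<'E'
from h import *
o=ctrl.get_obs();R=cv2.Rodrigues(o['orientation'])[0];print(R.round(3),o['qpos'].round(3),o['ee_pos'],o['ft_force'])
im=snap('top','t1');snap('side','s1')
cv2.imwrite('pics/t1z.png',cv2.resize(im['pixels'][115:265,200:335],None,fx=4,fy=4,interpolation=cv2.INTER_CUBIC))
p=np.load('p.npy');c,s=np.cos(p[2]),np.sin(p[2]);d=o['ee_pos'][:2]-p[:2];print(c*d[0]+s*d[1],-s*d[0]+c*d[1])
E
```

```text
t: 1.85
ee_pos: [418.7, -29.9, 108.6]
orientation: [-1.567, 0.136, -0.126]
ft_force: [-0.1, 0.8, 1.3]
width: 0.4
[[ 0.986 -0.006  0.166]
 [-0.166  0.001  0.986]
 [-0.007 -1.    -0.   ]] [-0.1    0.342  2.147 -0.     0.658 -1.503] [418.70884828 -29.87197805 108.6180111 ] [-0.09706783  0.81560516  1.3398968 ]
-228.03456294189772 27.4486383804677
```

View pics/s1.png

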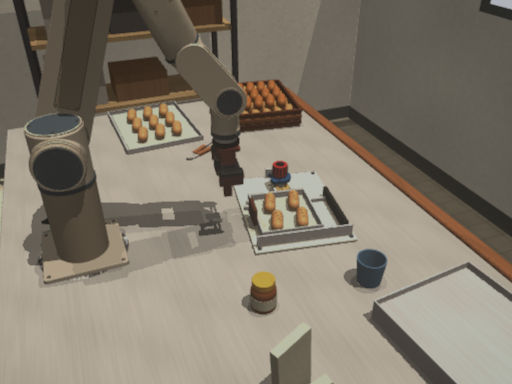

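The fingers are closed and hang in front of the tray at about (228,190) in the side view, about 27 mm off the push line. I'll centre and go down.

```bash
python3 -m creep '[{"tx":-4,"ty":-27,"tz":0,"rx":0,"ry":0,"rz":0,"fingers":255},{"tx":-4,"ty":-27,"tz":-30,"rx":0,"ry":0,"rz":0,"fingers":255},{"tx":-4,"ty":-27,"tz":-52,"rx":0,"ry":0,"rz":0,"fingers":255},{"tx":-4,"ty":-27,"tz":-52,"rx":0,"ry":0,"rz":0,"fingers":255}]'
python3 - <<'E'
from h import *
o=ctrl.get_obs();print(o['qpos'].round(3),o['ee_pos'],o['ft_force'])
p=np.load('p.npy');c,s=np.cos(p[2]),np.sin(p[2]);d=o['ee_pos'][:2]-p[:2];print(c*d[0]+s*d[1],-s*d[0]+c*d[1])
im=snap('top','t2');s=snap('side','s2')
a=cv2.resize(im['pixels'][130:250,215:325],None,fx=4,fy=4,interpolation=cv2.INTER_CUBIC)
b=cv2.resize(s['pixels'][140:260,190:290],None,fx=4,fy=4,interpolation=cv2.INTER_CUBIC)
cv2.imwrite('pics/z2.png',np.clip(np.hstack([a[:480],b[:480]])[:, :800]*1.4,0,255))
E
```

```text
t: 2.45
ee_pos: [417.4, -57.0, 59.3]
orientation: [-1.567, 0.131, -0.131]
ft_force: [0.4, 0.3, 0.8]
width: 0.6
[-0.164  0.45   2.166 -0.     0.525 -1.568] [417.39923081 -57.00759843  59.3039354 ] [0.37070822 0.33255809 0.84445879]
-224.80255799116125 0.4743703617860575[ WARN:0@7.763] global loadsave.cpp:1063 imwrite_ Unsupported depth image for selected encoder is fallbacked to CV_8U.
```

View pics/z2.png

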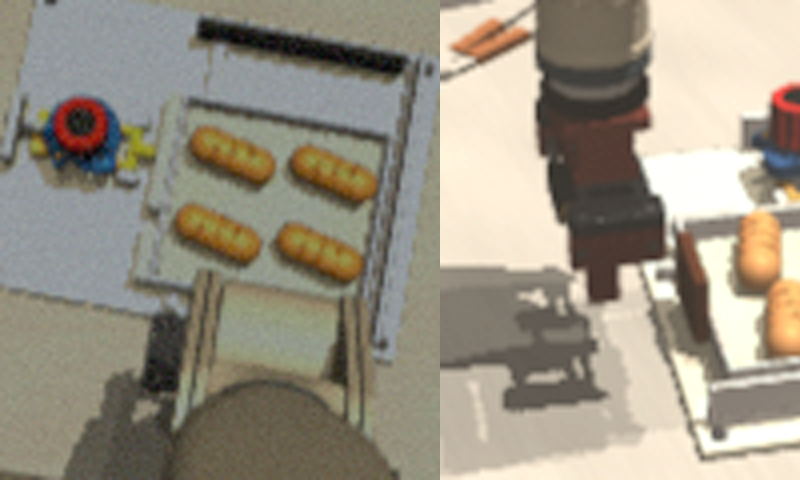

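The closed fingers are centred on the dark push plate, with clear space ahead of it. I'll approach slowly.

```bash
python3 -m creep '[{"tx":10,"ty":-1.7,"tz":-2,"rx":0,"ry":0,"rz":0,"fingers":255},{"tx":20,"ty":-3.4,"tz":-2,"rx":0,"ry":0,"rz":0,"fingers":255},{"tx":28,"ty":-4.7,"tz":-2,"rx":0,"ry":0,"rz":0,"fingers":255},{"tx":34,"ty":-5.8,"tz":-2,"rx":0,"ry":0,"rz":0,"fingers":255}]'
for i in 1 2 3 4; do python3 -m creep '[{"tx":2,"ty":-0.34,"tz":0,"rx":0,"ry":0,"rz":0,"fingers":255},{"tx":4,"ty":-0.68,"tz":0,"rx":0,"ry":0,"rz":0,"fingers":255}]'; done
```

```text
t: 3.05
ee_pos: [451.9, -62.9, 56.8]
orientation: [-1.567, 0.131, -0.131]
ft_force: [-0.2, 0.3, 0.1]
width: 0.5
t: 3.3
ee_pos: [454.8, -63.4, 56.6]
orientation: [-1.567, 0.131, -0.131]
ft_force: [-0.9, 0.7, -0.0]
width: 0.2
t: 3.55
ee_pos: [459.0, -64.1, 56.6]
orientation: [-1.567, 0.131, -0.131]
ft_force: [-0.2, -0.0, -0.1]
width: 0.5
t: 3.8
ee_pos: [463.1, -64.9, 56.7]
orientation: [-1.567, 0.131, -0.131]
ft_force: [0.5, 0.1, -0.8]
width: 0.4
t: 4.05
ee_pos: [467.2, -65.5, 56.7]
orientation: [-1.567, 0.131, -0.131]
ft_force: [-0.0, 0.5, -0.2]
width: 0.2
```

```bash
for i in 1 2 3 4 5; do python3 -m creep '[{"tx":2,"ty":-0.34,"tz":0,"rx":0,"ry":0,"rz":0,"fingers":255},{"tx":4,"ty":-0.68,"tz":0,"rx":0,"ry":0,"rz":0,"fingers":255}]' | grep -E 'ee_pos|force'; done
```

```text
ee_pos: [470.5, -66.1, 56.5]
ft_force: [-3.1, 0.9, 1.7]
ee_pos: [474.9, -66.9, 56.6]
ft_force: [-3.4, -0.2, 0.5]
ee_pos: [479.0, -67.6, 56.6]
ft_force: [-2.6, 0.4, -1.0]
ee_pos: [483.1, -68.3, 56.6]
ft_force: [-3.4, -0.8, -1.2]
ee_pos: [487.1, -69.0, 56.6]
ft_force: [-2.5, -1.1, -1.3]
```

Contact came at about 469, and the tray is sliding at about 2.5–3.4 N. I'll keep going and slow down near home.

```bash
python3 -m creep '[{"tx":3,"ty":-0.5,"tz":0,"rx":0,"ry":0,"rz":0,"fingers":255},{"tx":6,"ty":-1,"tz":0,"rx":0,"ry":0,"rz":0,"fingers":255},{"tx":9,"ty":-1.5,"tz":0,"rx":0,"ry":0,"rz":0,"fingers":255},{"tx":12,"ty":-2,"tz":0,"rx":0,"ry":0,"rz":0,"fingers":255},{"tx":15,"ty":-2.5,"tz":0,"rx":0,"ry":0,"rz":0,"fingers":255},{"tx":18,"ty":-3.1,"tz":0,"rx":0,"ry":0,"rz":0,"fingers":255},{"tx":21,"ty":-3.6,"tz":0,"rx":0,"ry":0,"rz":0,"fingers":255},{"tx":24,"ty":-4.1,"tz":0,"rx":0,"ry":0,"rz":0,"fingers":255},{"tx":27,"ty":-4.6,"tz":0,"rx":0,"ry":0,"rz":0,"fingers":255},{"tx":29,"ty":-4.9,"tz":0,"rx":0,"ry":0,"rz":0,"fingers":255}]'
for i in 1 2 3; do python3 -m creep '[{"tx":1.5,"ty":-0.25,"tz":0,"rx":0,"ry":0,"rz":0,"fingers":255},{"tx":3,"ty":-0.5,"tz":0,"rx":0,"ry":0,"rz":0,"fingers":255}]' | grep -E 'ee_pos|force'; done
```

```text
t: 6.55
ee_pos: [516.3, -73.9, 56.7]
orientation: [-1.567, 0.131, -0.131]
ft_force: [-3.4, -1.4, -1.1]
width: 0.5
ee_pos: [519.1, -74.4, 56.7]
ft_force: [-2.8, -0.9, -1.9]
ee_pos: [522.1, -74.9, 56.7]
ft_force: [-3.8, -2.9, -1.4]
ee_pos: [525.2, -75.3, 56.7]
ft_force: [-3.0, -1.5, -1.0]
```

```bash
for i in 1 2 3 4; do python3 -m creep '[{"tx":1,"ty":-0.17,"tz":0,"rx":0,"ry":0,"rz":0,"fingers":255}]' | grep -E 'ee_pos|force'; done
```

```text
ee_pos: [526.2, -75.5, 56.7]
ft_force: [-2.8, -1.6, -0.5]
ee_pos: [527.1, -75.7, 56.7]
ft_force: [-3.1, -1.3, -0.2]
ee_pos: [528.1, -75.8, 56.7]
ft_force: [-3.0, -1.6, -0.6]
ee_pos: [528.2, -75.9, 56.7]
ft_force: [-7.1, -0.8, 5.5]
```

```bash
for i in 1 2 ; do python3 -m creep '[{"tx":0.5,"ty":-0.08,"tz":0,"rx":0,"ry":0,"rz":0,"fingers":255}]' | grep -E 'ee_pos|force'; done
python3 - <<'E'
from h import *
im=snap('top','t3');s=snap('side','s3')
a=cv2.resize(im['pixels'][130:230,215:325],None,fx=4,fy=4,interpolation=cv2.INTER_CUBIC)
b=cv2.resize(s['pixels'][150:250,270:360],None,fx=4,fy=4,interpolation=cv2.INTER_CUBIC)
cv2.imwrite('pics/z3.png',np.clip(np.hstack([a,b])*1.4,0,255).astype(np.uint8))
E
```

```text
ee_pos: [528.2, -75.9, 56.7]
ft_force: [-9.3, -1.3, 6.4]
ee_pos: [528.2, -75.9, 56.7]
ft_force: [-10.6, -1.1, 8.3]
```

View pics/z3.png

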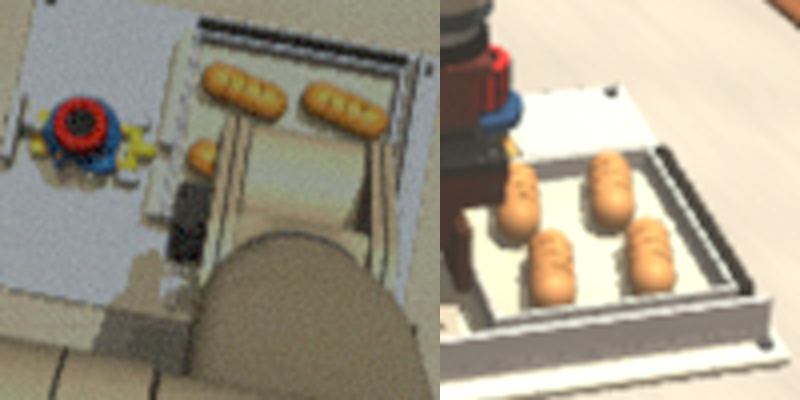

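The tray's far rim meets the black stop in both views: top z3 around (300,45), side around (700,220). The peak push was about 11 N. I'll back off, rise and go to above the knob.

```bash
python3 -m creep '[{"tx":-15,"ty":2.5,"tz":0,"rx":0,"ry":0,"rz":0,"fingers":255},{"tx":-40,"ty":7,"tz":0,"rx":0,"ry":0,"rz":0,"fingers":255},{"tx":-40,"ty":7,"tz":50,"rx":0,"ry":0,"rz":0,"fingers":0},{"tx":-40,"ty":7,"tz":110,"rx":0,"ry":0,"rz":0,"fingers":0},{"tx":0,"ty":47,"tz":130,"rx":0,"ry":0,"rz":0,"fingers":0},{"tx":50,"ty":100,"tz":130,"rx":0,"ry":0,"rz":0,"fingers":0},{"tx":110,"ty":168,"tz":130,"rx":0,"ry":0,"rz":0,"fingers":0},{"tx":110,"ty":168,"tz":130,"rx":0,"ry":0,"rz":0,"fingers":0},{"tx":110,"ty":168,"tz":130,"rx":0,"ry":0,"rz":0,"fingers":0},{"tx":110,"ty":168,"tz":130,"rx":0,"ry":0,"rz":0,"fingers":0}]'
python3 - <<'E'
from h import *
o=ctrl.get_obs();print(o['qpos'].round(3),o['ee_pos'],o['ft_force'],o['moment'])
E
```

```text
t: 9.4
ee_pos: [639.3, 91.7, 186.4]
orientation: [-1.567, 0.131, -0.13]
ft_force: [0.2, 0.8, -0.2]
width: 76.8
[ 0.124  0.503  1.613 -0.     1.026 -1.28 ] [639.32323329  91.6727978  186.38561864] [ 0.18474733  0.82545633 -0.20995308] [ 0.06040873 -0.02785929  0.03422726]
```

```bash
python3 -m creep '[{"tx":1,"ty":1,"tz":-40,"rx":0,"ry":0,"rz":0,"fingers":0},{"tx":1,"ty":1,"tz":-70,"rx":0,"ry":0,"rz":0,"fingers":0},{"tx":1,"ty":1,"tz":-70,"rx":0,"ry":0,"rz":0,"fingers":0}]'
python3 - <<'E'
from h import *
im=snap('top','t4');s=snap('side','s4')
b=cv2.resize(s['pixels'][110:210,230:330],None,fx=6,fy=6,interpolation=cv2.INTER_CUBIC)
cv2.imwrite('pics/z4.png',np.clip(b*1.4,0,255).astype(np.uint8))
E
```

```text
t: 9.78
ee_pos: [638.6, 91.5, 114.7]
orientation: [-1.568, 0.136, -0.128]
ft_force: [-0.1, -0.7, 0.1]
width: 87.9
```

View pics/z4.png

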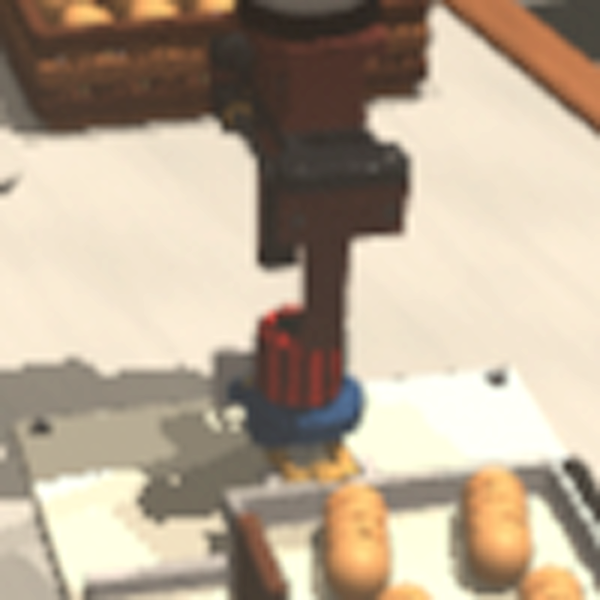

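```bash
python3 - <<'E'
from h import *
s=load('s4');o=ctrl.get_obs();R=cv2.Rodrigues(o['orientation'])[0]
P=[o['ee_pos']+R@np.array([x,8,-y]) for y in (44,58) for x in (-10,10)]
P+=[o['ee_pos']+R@np.array([x,-20,-58]) for x in (-10,10)]
print(o['ee_pos']);print(((proj(s,P)-[230,110])*6).round())
p=np.load('p.npy');print(((proj(s,dock(p,[(-30,185,95),(-30,185,57),(-54,185,95),(-6,185,95)]))-[230,110])*6).round())
# red centroid in clean side/top
for n in('t0','s0','t3'):
    im=load(n);b,g,r=[im['pixels'][...,i].astype(int) for i in range(3)]
    m=((r>2*g)&(r>2*b)&(r>60)).astype(np.uint8)
    k,l,st,c=cv2.connectedComponentsWithStats(m); j=[i for i in range(1,k) if st[i,4]>40]
    print(n,[(st[i].tolist(),c[i].round(1)) for i in j])
E
```

```text
[641.04009963  92.10310008 117.51045463]
[[302. 344.]
 [339. 340.]
 [309. 357.]
 [346. 353.]
 [310. 310.]
 [348. 306.]]
[[298. 326.]
 [296. 387.]
 [255. 331.]
 [341. 322.]]
t0 [([229, 155, 13, 13, 92], array([234.9, 160.9]))]
s0 [([273, 162, 14, 15, 62], array([280. , 166.3]))]
t3 [([229, 155, 13, 12, 90], array([234.9, 160.8]))]
```

Projected finger and knob outlines match the picture to about 2 px at 6x. I'll go down around the knob and close.

```bash
python3 -m creep '[{"tx":0,"ty":0.5,"tz":-25,"rx":0,"ry":0,"rz":0,"fingers":0},{"tx":0,"ty":0.5,"tz":-48,"rx":0,"ry":0,"rz":0,"fingers":0},{"tx":0,"ty":0.5,"tz":-48,"rx":0,"ry":0,"rz":0,"fingers":0}]'
python3 -m creep '[{"tx":0,"ty":0,"tz":0,"rx":0,"ry":0,"rz":0,"fingers":80},{"tx":0,"ty":0,"tz":0,"rx":0,"ry":0,"rz":0,"fingers":100},{"tx":0,"ty":0,"tz":0,"rx":0,"ry":0,"rz":0,"fingers":255},{"tx":0,"ty":0,"tz":0,"rx":0,"ry":0,"rz":0,"fingers":255},{"tx":0,"ty":0,"tz":0,"rx":0,"ry":0,"rz":0,"fingers":255},{"tx":0,"ty":0,"tz":0,"rx":0,"ry":0,"rz":0,"fingers":255}]'
python3 - <<'E'
from h import *
o=ctrl.get_obs();print(o['qpos'].round(3),o['ee_pos'],o['ft_force'],o['moment'])
E
```

```text
t: 10.25
ee_pos: [640.7, 93.0, 68.9]
orientation: [-1.567, 0.132, -0.131]
ft_force: [-0.0, -0.0, 1.0]
width: 88.0
t: 11.0
ee_pos: [641.3, 93.8, 69.0]
orientation: [-1.566, 0.13, -0.131]
ft_force: [0.8, 5.1, 3.6]
width: 47.5
[ 1.270e-01  6.600e-01  1.659e+00  1.000e-03  8.220e-01 -1.278e+00] [641.30836963  93.84837562  69.01996517] [0.77192426 5.11049466 3.63998842] [0.5242748  0.06245074 0.00233882]
```

```bash
python3 -m creep '[{"tx":0.2,"ty":1.2,"tz":0,"rx":0,"ry":0,"rz":0,"fingers":255},{"tx":0.2,"ty":1.2,"tz":0,"rx":0,"ry":0,"rz":0,"fingers":255}]'
cat > m.sh <<'E'
python3 - <<'P'
from workcell import ctrl
import numpy as np, cv2
o=ctrl.get_obs();R=cv2.Rodrigues(o['orientation'])[0]
print('t %.2f yaw %.3f Mz %.3f'%(o['t'],np.arctan2(R[1,2],R[0,2]),o['moment'][2]),'M',o['moment'].round(2),'F',o['ft_force'].round(1),'pos',o['ee_pos'].round(1),'w %.1f'%o['width'],'q6 %.2f'%o['qpos'][5])
P
E
bash m.sh
python3 -m creep '[{"tx":0,"ty":0,"tz":0,"rx":0,"ry":0,"rz":-0.1,"fingers":255},{"tx":0,"ty":0,"tz":0,"rx":0,"ry":0,"rz":-0.2,"fingers":255}]' >/dev/null; bash m.sh
python3 -m creep '[{"tx":0,"ty":0,"tz":0,"rx":0,"ry":0,"rz":-0.1,"fingers":255},{"tx":0,"ty":0,"tz":0,"rx":0,"ry":0,"rz":-0.2,"fingers":255}]' >/dev/null; bash m.sh
```

```text
t: 11.25
ee_pos: [641.3, 94.0, 69.0]
orientation: [-1.568, 0.131, -0.131]
ft_force: [-1.8, -1.0, 5.2]
width: 47.8
t 11.25 yaw 1.404 Mz -0.037 M [-0.25  0.2  -0.04] F [-1.8 -1.   5.2] pos [641.3  94.   69. ] w 47.8 q6 -1.28
t 11.50 yaw 1.201 Mz 0.212 M [-0.04  0.16  0.21] F [-0.6  0.8  5.2] pos [641.3  94.1  69. ] w 47.4 q6 -1.07
t 11.75 yaw 1.001 Mz 0.222 M [0.06 0.18 0.22] F [-0.6  0.5  4.9] pos [641.4  94.3  69. ] w 47.6 q6 -0.87
```

```bash
for i in 1 2 3 4; do python3 -m creep '[{"tx":0,"ty":0,"tz":0,"rx":0,"ry":0,"rz":-0.05,"fingers":255},{"tx":0,"ty":0,"tz":0,"rx":0,"ry":0,"rz":-0.1,"fingers":255}]' >/dev/null; bash m.sh;done
```

```text
t 12.00 yaw 0.903 Mz 0.249 M [0.09 0.11 0.25] F [-1.2  1.5  4.8] pos [641.5  94.4  69. ] w 47.5 q6 -0.77
t 12.25 yaw 0.803 Mz 0.261 M [0.09 0.1  0.26] F [-0.2  1.5  4.8] pos [641.5  94.4  69. ] w 47.5 q6 -0.67
t 12.50 yaw 0.703 Mz 0.193 M [0.15 0.12 0.19] F [0.4 0.9 3.7] pos [641.6  94.5  69. ] w 47.9 q6 -0.57
t 12.75 yaw 0.603 Mz 0.317 M [0.16 0.14 0.32] F [0.1 2.5 3.9] pos [641.7  94.6  69. ] w 47.0 q6 -0.47
```

```bash
for i in 1 2 3 4 5 6; do python3 -m creep '[{"tx":0,"ty":0,"tz":0,"rx":0,"ry":0,"rz":-0.05,"fingers":255}]' >/dev/null; bash m.sh;done
```

```text
t 12.88 yaw 0.553 Mz 0.628 M [0.29 0.1  0.63] F [-0.6  1.3  3.8] pos [641.6  94.6  69. ] w 47.6 q6 -0.42
t 13.00 yaw 0.504 Mz 0.579 M [0.24 0.08 0.58] F [0.3 1.5 3.9] pos [641.7  94.6  69. ] w 47.4 q6 -0.38
t 13.12 yaw 0.454 Mz 0.682 M [0.25 0.09 0.68] F [0.1 2.3 3.2] pos [641.7  94.6  69. ] w 47.6 q6 -0.33
t 13.25 yaw 0.404 Mz 0.514 M [0.23 0.01 0.51] F [0.8 1.8 4. ] pos [641.8  94.7  69. ] w 47.9 q6 -0.28
t 13.38 yaw 0.353 Mz 0.238 M [ 0.2  -0.02  0.24] F [1.7 1.5 2.7] pos [641.9  94.6  69. ] w 48.1 q6 -0.22
t 13.50 yaw 0.303 Mz 0.245 M [0.24 0.14 0.25] F [0.9 2.1 3. ] pos [641.9  94.7  69. ] w 47.4 q6 -0.17
```

```bash
for i in 1 2 3; do python3 -m creep '[{"tx":0,"ty":0,"tz":0,"rx":0,"ry":0,"rz":-0.04,"fingers":255}]' >/dev/null; bash m.sh;done
```

```text
t 13.62 yaw 0.263 Mz 0.197 M [0.26 0.15 0.2 ] F [1.3 2.1 3.6] pos [642.   94.7  69. ] w 47.9 q6 -0.13
t 13.75 yaw 0.223 Mz 0.065 M [0.25 0.03 0.07] F [2.1 2.1 1. ] pos [642.   94.7  69. ] w 47.6 q6 -0.09
t 13.88 yaw 0.183 Mz -0.114 M [ 0.24  0.07 -0.11] F [3.  2.8 1.9] pos [642.1  94.7  69. ] w 47.4 q6 -0.05
```

```bash
for i in 1 2 3; do python3 -m creep '[{"tx":0,"ty":0,"tz":0,"rx":0,"ry":0,"rz":-0.04,"fingers":255}]' >/dev/null; bash m.sh;done
```

```text
t 14.00 yaw 0.143 Mz 0.029 M [0.26 0.04 0.03] F [2.4 2.3 3.6] pos [642.1  94.7  69. ] w 47.7 q6 -0.01
t 14.12 yaw 0.103 Mz 0.130 M [0.31 0.05 0.13] F [2.3 2.2 2.1] pos [642.1  94.7  69. ] w 47.6 q6 0.03
t 14.25 yaw 0.063 Mz 0.104 M [0.34 0.07 0.1 ] F [1.9 2.8 2.7] pos [642.1  94.7  69. ] w 47.6 q6 0.07
```

```bash
python3 - <<'E'
from h import *
s=snap('side','s5');t=snap('top','t5')
b=cv2.resize(s['pixels'][140:215,235:325],None,fx=6,fy=6,interpolation=cv2.INTER_CUBIC)
cv2.imwrite('pics/z5.png',np.clip(b*1.5,0,255).astype(np.uint8))
E
```

```text
(no output)
```

View pics/z5.png

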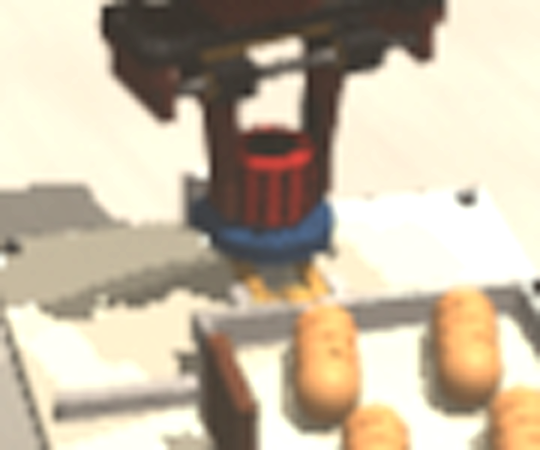

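View pics/t5.png

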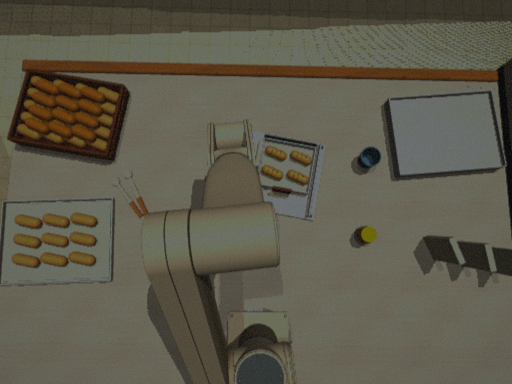

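```bash
python3 -m creep '[{"tx":0,"ty":0,"tz":0,"rx":0,"ry":0,"rz":-0.03,"fingers":255}]' >/dev/null; bash m.sh
python3 -m creep '[{"tx":0,"ty":0,"tz":0,"rx":0,"ry":0,"rz":0,"fingers":0},{"tx":0,"ty":0,"tz":0,"rx":0,"ry":0,"rz":0,"fingers":0},{"tx":0,"ty":0,"tz":0,"rx":0,"ry":0,"rz":0,"fingers":0},{"tx":0,"ty":0,"tz":0,"rx":0,"ry":0,"rz":0,"fingers":0},{"tx":0,"ty":0,"tz":0,"rx":0,"ry":0,"rz":0,"fingers":0},{"tx":0,"ty":0,"tz":60,"rx":0,"ry":0,"rz":0,"fingers":0},{"tx":0,"ty":0,"tz":120,"rx":0,"ry":0,"rz":0,"fingers":0}]'
python3 -m creep '[{"tx":-40,"ty":40,"tz":20,"rx":0,"ry":0,"rz":0.18,"fingers":0},{"tx":-80,"ty":80,"tz":30,"rx":0,"ry":0,"rz":0.36,"fingers":0},{"tx":-120,"ty":130,"tz":30,"rx":0,"ry":0,"rz":0.5,"fingers":0},{"tx":-160,"ty":180,"tz":30,"rx":0,"ry":0,"rz":0.5,"fingers":0},{"tx":-200,"ty":220,"tz":30,"rx":0,"ry":0,"rz":0.5,"fingers":0},{"tx":-220,"ty":260,"tz":30,"rx":0,"ry":0,"rz":0.5,"fingers":0},{"tx":-220,"ty":260,"tz":30,"rx":0,"ry":0,"rz":0.5,"fingers":0}]'
python3 - <<'E'
from h import *
s=snap('side','s6');t=snap('top','t6')
for n,k in(('t0','a'),('t6','b')):
    p=load(n)['pixels'][148:182,212:272];cv2.imwrite('pics/k6'+k+'.png',cv2.resize(np.clip(p*2.0,0,255).astype(np.uint8),None,fx=12,fy=12,interpolation=cv2.INTER_CUBIC))
b=cv2.resize(s['pixels'][155:215,245:325],None,fx=9,fy=9,interpolation=cv2.INTER_CUBIC)
cv2.imwrite('pics/z6.png',np.clip(b*1.3,0,255).astype(np.uint8))
E
```

```text
t 14.47 yaw 0.033 Mz 0.028 M [ 0.35 -0.24  0.03] F [3.8 3.6 1.2] pos [642.2  94.7  69. ] w 47.4 q6 0.09
t: 15.35
ee_pos: [640.6, 94.5, 189.2]
orientation: [-1.227, 1.186, -1.183]
ft_force: [0.9, -0.4, 0.8]
width: 87.7
t: 16.23
ee_pos: [419.9, 356.7, 218.9]
orientation: [-1.416, 0.804, -0.804]
ft_force: [-0.2, 0.1, -1.4]
width: 88.3
```

View pics/k6b.png

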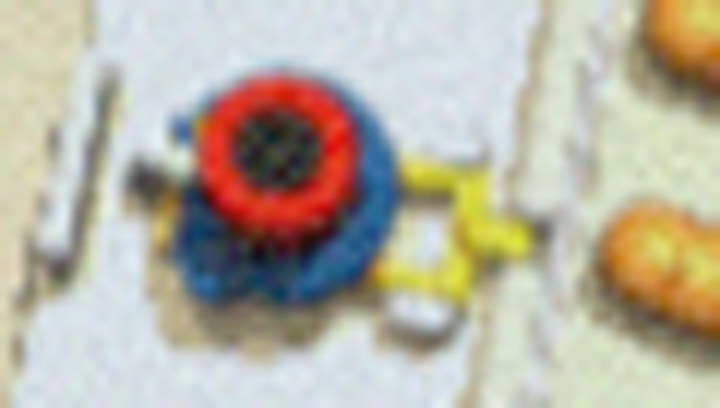

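View pics/z6.png

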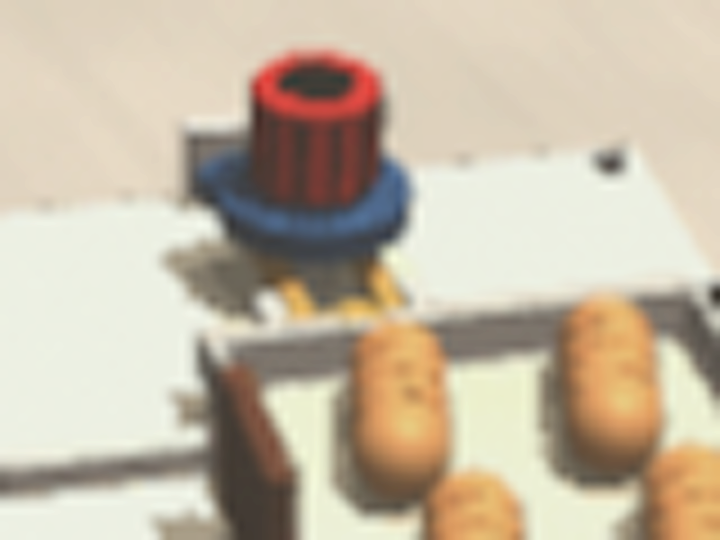

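View pics/t6.png

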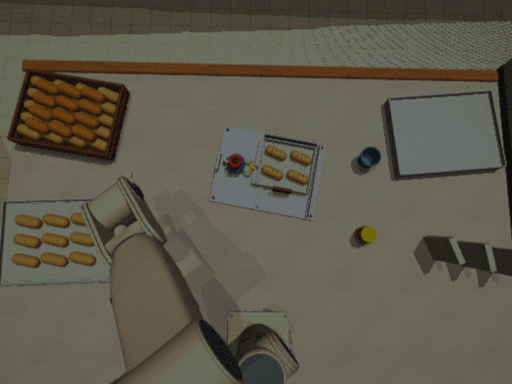

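The latch bar has visibly moved towards the tray. Its tongue is now at about (535,235) in the zoom, against about (500,235) before. I'll measure the shift.

```bash
python3 - <<'E'
from h import *
p=np.load('p.npy')
ims={n:load(n) for n in('t0','t3','t6')}
print('expected px for 10mm', np.diff(proj(ims['t0'],dock(p,[(-30,90,30),(-30,80,30)])),axis=0), 'tip at 0/10mm pred', proj(ims['t0'],dock(p,[(-30,185+41-109,30),(-30,185+31-109,30)])))
for n,im in ims.items():
    b,g,r=[cv2.resize(im['pixels'][...,i][148:182,243:262],None,fx=8,fy=8,interpolation=cv2.INTER_CUBIC).astype(int) for i in range(3)]
    m=((r-b>45)&(g-b>30)); ys,xs=np.nonzero(m); print(n,m.sum(),(xs.max()/8+243).round(2),(xs.mean()/8+243).round(2),(ys.mean()/8+148).round(2))
E
python3 - <<'E'
from h import *
t0=load('t0');t6=load('t6');a=[cv2.resize(np.clip(load(n)['pixels'][148:182,212:272]*2.0,0,255).astype(np.uint8),None,fx=12,fy=8,interpolation=cv2.INTER_CUBIC) for n in('t3','t6')]
cv2.imwrite('pics/cmp.png',np.vstack(a))
E
```

```text
expected px for 10mm [[2.62406464 0.48650828]] tip at 0/10mm pred [[253.85976847 167.86472086]
 [256.48263797 168.35100755]]
t0 2812 253.5 248.71 167.0
t3 2880 253.75 248.76 167.03
t6 3591 256.25 250.16 167.55
```

View pics/cmp.png

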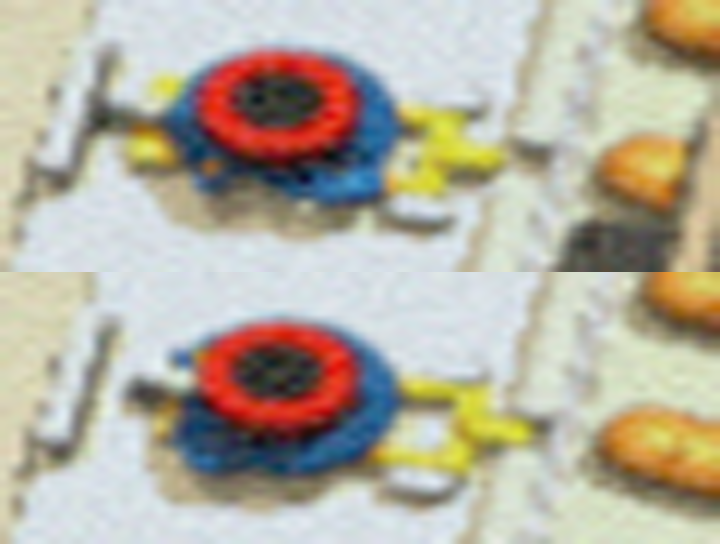

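```bash
python3 - <<'E'
from h import *
def tip(n):
    im=load(n)['pixels'].astype(float);e=(im[...,2]+im[...,1])/2-im[...,0]
    d=np.array([2.624,.4865]);d/=np.linalg.norm(d);base=proj(load(n),dock(np.load('p.npy'),[(-30,117,30)]))[0]
    pr=[]
    for k in np.arange(-3,6,.25):
        v=[e_ for w in(-.5,0,.5) for e_ in [cv2.remap(e.astype(np.float32),np.float32([[base[0]+k*d[0]-w*d[1]]]),np.float32([[base[1]+k*d[1]+w*d[0]]]),cv2.INTER_LINEAR)[0,0]]]
        pr.append(np.mean(v))
    pr=np.array(pr);ks=np.arange(-3,6,.25);h=(pr.max()+pr[-4:].mean())/2;i=np.nonzero(pr>h)[0].max();return ks[i]+.25*(pr[i]-h)/(pr[i]-pr[i+1])
a,b,c=tip('t0'),tip('t3'),tip('t6');print(a,b,c,'mm',(c-(a+b)/2)/.2669)
for v,n,m in(('top','t0','t6'),('side','s0','s6')):
    A,B=load(n)['pixels'],load(m)['pixels']
    for nm,(y0,y1,x0,x1) in dict(top=dict(jar=(220,250,352,382),cup=(143,172,354,384)),side=dict(jar=(268,315,245,282),cup=(248,290,352,390),tongs=(132,162,184,236)))[v].items():
        print(v,nm,np.abs(A[y0:y1,x0:x1].astype(int)-B[y0:y1,x0:x1]).mean().round(2))
E
```

```text
-0.7554108500480652 -0.5284797698259354 1.8211565613746643 mm 9.228557030017477
top jar 2.87
top cup 3.85
side jar 2.04
side cup 1.59
side tongs 3.77
```

View pics/s6.png

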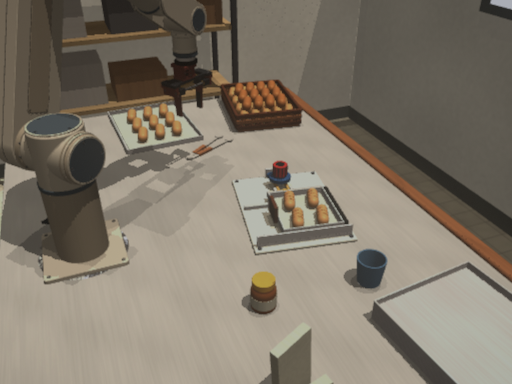

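```bash
python3 - <<'E'
from h import *
for i in range(5): snap('top','u%d'%i)
d=np.array([2.624,.4865]);px=np.linalg.norm(d);d/=px;base=proj(load('t0'),dock(np.load('p.npy'),[(-30,117,30)]))[0]
ks=np.arange(-4,6,.1)
def prof(ns):
    im=np.mean([load(n)['pixels'].astype(float) for n in ns],0);e=((im[...,2]+im[...,1])/2-im[...,0]).astype(np.float32)
    return np.mean([cv2.remap(e,np.float32([base[0]+ks*d[0]-w*d[1]]),np.float32([base[1]+ks*d[1]+w*d[0]]),cv2.INTER_CUBIC)[0] for w in(-.5,0,.5)],0)
A=prof(['t0','t1','t2','t3']);B=prof(['u%d'%i for i in range(5)]+['t6'])
print(A[::5].round(0),B[::5].round(0))
for h in(15,20,25,30):
    f=lambda p:ks[np.nonzero(p>h)[0].max()]
    print(h,(f(B)-f(A))/px*10)
E
```

```text
[72. 71. 71. 74. 74. 67. 53. 34. 18.  9.  9.  8.  9.  8.  8.  3. -1. -1.
  5.  9.] [58. 67. 71. 74. 74. 74. 73. 73. 73. 74. 72. 55. 34. 18. 14.  5. -1. -1.
  5.  9.]
15 10.491927252064226
20 9.367792189343058
25 9.367792189343058
30 8.993080501769336
```

The shift is about 9.4 mm, ±0.5, so close to fully dropped. The torque after the drop stayed below the plain turning friction, so the roller may not be quite on the floor. I'll regrasp and nudge a little while watching the moment.

```bash
python3 -m creep '[{"tx":50,"ty":-60,"tz":0,"rx":0,"ry":0,"rz":0,"fingers":0},{"tx":90,"ty":-100,"tz":0,"rx":0,"ry":0,"rz":0,"fingers":0},{"tx":130,"ty":-150,"tz":0,"rx":0,"ry":0,"rz":0,"fingers":0},{"tx":170,"ty":-200,"tz":0,"rx":0,"ry":0,"rz":0,"fingers":0},{"tx":200,"ty":-240,"tz":0,"rx":0,"ry":0,"rz":0,"fingers":0},{"tx":221,"ty":-262,"tz":-20,"rx":0,"ry":0,"rz":0,"fingers":0},{"tx":221,"ty":-262,"tz":-50,"rx":0,"ry":0,"rz":0,"fingers":0},{"tx":221,"ty":-262,"tz":-80,"rx":0,"ry":0,"rz":0,"fingers":0}]'>/dev/null; bash m.sh
```

```text
t 17.57 yaw 0.531 Mz 0.036 M [-0.09 -0.02  0.04] F [-0.1 -0.1  0.1] pos [642.7  90.7 137.8] w 87.9 q6 -0.41
```

```bash
python3 -m creep '[{"tx":-1,"ty":2,"tz":-10,"rx":0,"ry":0,"rz":0,"fingers":0},{"tx":-1,"ty":2,"tz":-40,"rx":0,"ry":0,"rz":0,"fingers":0},{"tx":-1,"ty":2,"tz":-70,"rx":0,"ry":0,"rz":0,"fingers":0},{"tx":-1,"ty":2,"tz":-70,"rx":0,"ry":0,"rz":0,"fingers":0}]'>/dev/null; bash m.sh
```

```text
t 18.07 yaw 0.534 Mz 0.052 M [-0.03  0.06  0.05] F [-0.1 -0.8  0.3] pos [640.   94.2  67.3] w 87.7 q6 -0.41
```

```bash
python3 -m creep '[{"tx":1.5,"ty":0,"tz":1,"rx":0,"ry":0,"rz":0,"fingers":255},{"tx":1.5,"ty":0,"tz":1,"rx":0,"ry":0,"rz":0,"fingers":255},{"tx":1.5,"ty":0,"tz":1,"rx":0,"ry":0,"rz":0,"fingers":255},{"tx":1.5,"ty":0,"tz":1,"rx":0,"ry":0,"rz":0,"fingers":255},{"tx":1.5,"ty":0,"tz":1,"rx":0,"ry":0,"rz":0,"fingers":255},{"tx":1.5,"ty":0,"tz":1,"rx":0,"ry":0,"rz":0,"fingers":255}]'>/dev/null; bash m.sh
for i in 1 2; do python3 -m creep '[{"tx":0,"ty":0,"tz":0,"rx":0,"ry":0,"rz":-0.02,"fingers":255}]'>/dev/null; bash m.sh; done
```

```text
t 18.82 yaw 0.534 Mz 0.034 M [-0.42  0.58  0.03] F [-3.  -2.1  6.2] pos [642.2  94.2  70.1] w 47.7 q6 -0.41
t 18.95 yaw 0.514 Mz 0.249 M [-0.23  0.55  0.25] F [-3.8 -1.7  6.7] pos [642.1  94.2  70.1] w 47.8 q6 -0.39
t 19.07 yaw 0.494 Mz 0.451 M [-0.28  0.57  0.45] F [-4.3 -2.2  5.1] pos [642.1  94.2  70.1] w 47.7 q6 -0.37
```

```bash
for i in 1 2 3 4 5 6; do python3 -m creep '[{"tx":0,"ty":0,"tz":0,"rx":0,"ry":0,"rz":0.02,"fingers":255}]'>/dev/null; bash m.sh; done
```

```text
t 19.20 yaw 0.515 Mz -0.024 M [-0.35  0.5  -0.02] F [-4.6 -2.6  5.2] pos [642.2  94.2  70.1] w 47.2 q6 -0.39
t 19.32 yaw 0.534 Mz -0.137 M [-0.43  0.56 -0.14] F [-2.1 -1.9  4.6] pos [642.2  94.2  70.1] w 48.0 q6 -0.41
t 19.45 yaw 0.554 Mz -0.432 M [-0.49  0.54 -0.43] F [-2.9 -2.9  5.7] pos [642.2  94.1  70.1] w 47.5 q6 -0.43
t 19.57 yaw 0.573 Mz -0.599 M [-0.48  0.63 -0.6 ] F [-2.5 -2.   4.8] pos [642.3  94.1  70.1] w 47.6 q6 -0.45
t 19.70 yaw 0.593 Mz -0.841 M [-0.59  0.6  -0.84] F [-1.5 -2.3  5.1] pos [642.3  94.1  70.1] w 47.8 q6 -0.47
t 19.82 yaw 0.612 Mz -1.087 M [-0.63  0.69 -1.09] F [-1.3 -2.9  4.6] pos [642.4  94.1  70.1] w 47.7 q6 -0.49
```

```bash
python3 -m creep '[{"tx":0,"ty":0,"tz":0,"rx":0,"ry":0,"rz":-0.05,"fingers":255},{"tx":0,"ty":0,"tz":0,"rx":0,"ry":0,"rz":-0.08,"fingers":255}]'>/dev/null; bash m.sh
for i in 1 2 3 4; do python3 -m creep '[{"tx":0,"ty":0,"tz":0,"rx":0,"ry":0,"rz":-0.02,"fingers":255}]'>/dev/null; bash m.sh; done
```

```text
t 20.07 yaw 0.533 Mz 0.263 M [-0.34  0.61  0.26] F [-3.5 -1.3  7.1] pos [642.1  94.2  70.1] w 47.6 q6 -0.41
t 20.20 yaw 0.514 Mz 0.464 M [-0.3   0.62  0.46] F [-4.3 -1.7  6.8] pos [642.1  94.2  70.1] w 47.7 q6 -0.39
t 20.32 yaw 0.495 Mz 0.387 M [-0.34  0.58  0.39] F [-4.6 -1.7  6.2] pos [642.1  94.2  70.1] w 47.4 q6 -0.37
t 20.45 yaw 0.474 Mz 0.282 M [-0.35  0.58  0.28] F [-3.7 -1.7  5.5] pos [642.1  94.2  70.1] w 47.4 q6 -0.35
t 20.57 yaw 0.455 Mz 0.403 M [-0.34  0.62  0.4 ] F [-3.4 -1.3  6.8] pos [642.1  94.2  70.1] w 47.7 q6 -0.33
```

```bash
python3 -m creep '[{"tx":0,"ty":0,"tz":0,"rx":0,"ry":0,"rz":0,"fingers":0},{"tx":0,"ty":0,"tz":0,"rx":0,"ry":0,"rz":0,"fingers":0},{"tx":0,"ty":0,"tz":0,"rx":0,"ry":0,"rz":0,"fingers":0},{"tx":0,"ty":0,"tz":0,"rx":0,"ry":0,"rz":0,"fingers":0},{"tx":0,"ty":0,"tz":0,"rx":0,"ry":0,"rz":0,"fingers":0},{"tx":0,"ty":0,"tz":60,"rx":0,"ry":0,"rz":0,"fingers":0},{"tx":0,"ty":0,"tz":110,"rx":0,"ry":0,"rz":0,"fingers":0},{"tx":-50,"ty":60,"tz":140,"rx":0,"ry":0,"rz":0,"fingers":0},{"tx":-90,"ty":110,"tz":140,"rx":0,"ry":0,"rz":0,"fingers":0},{"tx":-130,"ty":160,"tz":140,"rx":0,"ry":0,"rz":0,"fingers":0}]'
python3 -m creep '[{"tx":-50,"ty":60,"tz":0,"rx":0,"ry":0,"rz":0,"fingers":0},{"tx":-90,"ty":110,"tz":0,"rx":0,"ry":0,"rz":0,"fingers":0},{"tx":-90,"ty":110,"tz":0,"rx":0,"ry":0,"rz":0,"fingers":0}]'
cat > bolt.py <<'E'
from h import *
import sys
def run(new):
    d=np.array([2.624,.4865]);px=np.linalg.norm(d);d/=px;base=proj(load('t0'),dock(np.load('p.npy'),[(-30,117,30)]))[0]
    ks=np.arange(-6,6,.05)
    def prof(ns):
        im=np.mean([load(n)['pixels'].astype(float) for n in ns],0);e=((im[...,2]+im[...,1])/2-im[...,0]).astype(np.float32)
        return np.mean([cv2.remap(e,np.float32([base[0]+ks*d[0]-w*d[1]]),np.float32([base[1]+ks*d[1]+w*d[0]]),cv2.INTER_LINEAR)[0] for w in(-.5,0,.5)],0)
    A=prof(['t0','t1','t2','t3']);U=prof(['u%d'%i for i in range(5)]+['t6']);V=prof(new)
    for h in(20,30,40,50):
        f=lambda p:ks[np.nonzero(p>h)[0].max()]
        print(h,[round((f(x)-f(A))/px*10,2) for x in(U,V)])
E
python3 - <<'E'
from bolt import *
for i in range(6): snap('top','v%d'%i)
run(['v%d'%i for i in range(6)])
a=[cv2.resize(np.clip(np.mean([load(n%i)['pixels'][148:182,212:272] for i in range(5)],0)*2.0,0,255).astype(np.uint8),None,fx=12,fy=8,interpolation=cv2.INTER_CUBIC) for n in('u%d','v%d')]
cv2.imwrite('pics/cmp2.png',np.vstack(a))
E
```

```text
t: 21.82
ee_pos: [526.4, 237.7, 210.1]
orientation: [-1.388, 0.868, -0.87]
ft_force: [0.6, 0.6, 0.0]
width: 87.4
t: 22.2
ee_pos: [435.1, 348.7, 209.3]
orientation: [-1.391, 0.866, -0.866]
ft_force: [0.3, -1.0, -0.3]
width: 87.7
20 [np.float64(9.74), np.float64(8.81)]
30 [np.float64(9.18), np.float64(8.62)]
40 [np.float64(9.18), np.float64(8.62)]
50 [np.float64(9.56), np.float64(8.81)]
```

View pics/cmp2.png

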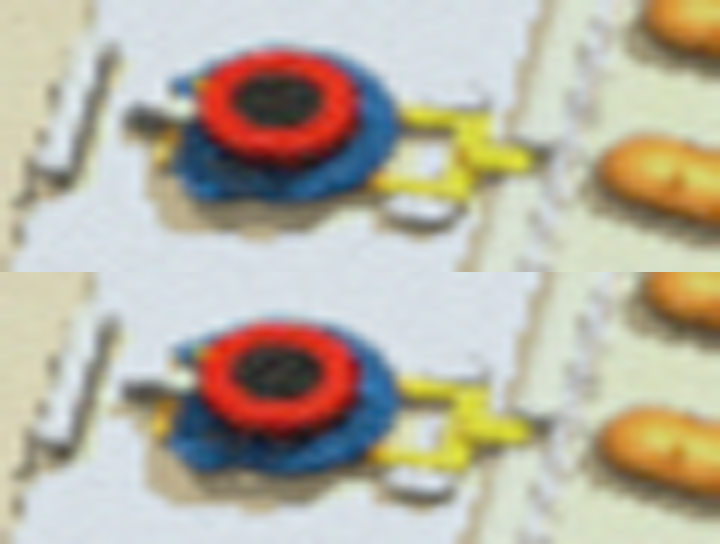

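The last nudge took the roller 0.6–0.7 mm up the ramp. The first stop was therefore at the notch floor, right against the steep hump wall. I'll regrasp and turn back about 0.05 rad to the deepest position.

```bash
python3 -m creep '[{"tx":50,"ty":-60,"tz":0,"rx":0,"ry":0,"rz":0,"fingers":0},{"tx":90,"ty":-110,"tz":0,"rx":0,"ry":0,"rz":0,"fingers":0},{"tx":130,"ty":-160,"tz":0,"rx":0,"ry":0,"rz":0,"fingers":0},{"tx":170,"ty":-210,"tz":0,"rx":0,"ry":0,"rz":0,"fingers":0},{"tx":206,"ty":-254,"tz":0,"rx":0,"ry":0,"rz":0,"fingers":0},{"tx":206,"ty":-254,"tz":-20,"rx":0,"ry":0,"rz":0,"fingers":0},{"tx":206,"ty":-254,"tz":-70,"rx":0,"ry":0,"rz":0,"fingers":0},{"tx":206,"ty":-254,"tz":-70,"rx":0,"ry":0,"rz":0,"fingers":0}]'>/dev/null; bash m.sh
```

```text
t 23.50 yaw 0.453 Mz 0.043 M [-0.04  0.07  0.04] F [-0.3  0.5  1.1] pos [639.6  91.3 134.7] w 87.5 q6 -0.33
```

```bash
python3 -m creep '[{"tx":1,"ty":2.5,"tz":-10,"rx":0,"ry":0,"rz":0,"fingers":0},{"tx":1,"ty":2.5,"tz":-40,"rx":0,"ry":0,"rz":0,"fingers":0},{"tx":1,"ty":2.5,"tz":-66,"rx":0,"ry":0,"rz":0,"fingers":0},{"tx":1,"ty":2.5,"tz":-66,"rx":0,"ry":0,"rz":0,"fingers":0}]'>/dev/null; bash m.sh
```

```text
t 24.00 yaw 0.455 Mz -0.017 M [-0.02  0.05 -0.02] F [ 0.4 -1.2  0.6] pos [643.6  95.6  72.8] w 88.1 q6 -0.33
```

```bash
python3 -m creep '[{"tx":0.5,"ty":0,"tz":1,"rx":0,"ry":0,"rz":0,"fingers":255},{"tx":0.5,"ty":0,"tz":1,"rx":0,"ry":0,"rz":0,"fingers":255},{"tx":0.5,"ty":0,"tz":1,"rx":0,"ry":0,"rz":0,"fingers":255},{"tx":0.5,"ty":0,"tz":1,"rx":0,"ry":0,"rz":0,"fingers":255},{"tx":0.5,"ty":0,"tz":1,"rx":0,"ry":0,"rz":0,"fingers":255},{"tx":0.5,"ty":0,"tz":1,"rx":0,"ry":0,"rz":0,"fingers":255}]'>/dev/null; bash m.sh
for i in 1 2 3; do python3 -m creep '[{"tx":0,"ty":0,"tz":0,"rx":0,"ry":0,"rz":0.02,"fingers":255}]'>/dev/null; bash m.sh; done
```

```text
t 24.75 yaw 0.454 Mz 0.052 M [-0.9   1.51  0.05] F [-8.  -4.5  9.5] pos [642.4  93.9  74.4] w 47.9 q6 -0.33
t 24.88 yaw 0.474 Mz -0.067 M [-0.93  1.56 -0.07] F [-7.3 -4.2  9.4] pos [642.4  93.9  74.4] w 47.6 q6 -0.35
t 25.00 yaw 0.495 Mz -0.121 M [-0.96  1.52 -0.12] F [-7.2 -4.5  8.8] pos [642.4  93.9  74.4] w 47.7 q6 -0.37
t 25.12 yaw 0.514 Mz -0.091 M [-0.98  1.42 -0.09] F [-8.3 -5.   9. ] pos [642.4  93.9  74.4] w 47.7 q6 -0.39
```

```bash
for i in 1 2; do python3 -m creep '[{"tx":0,"ty":0,"tz":0,"rx":0,"ry":0,"rz":0.02,"fingers":255}]'>/dev/null; bash m.sh; done
```

```text
t 25.25 yaw 0.534 Mz -0.284 M [-0.98  1.46 -0.28] F [-7.7 -5.3  8.4] pos [642.4  93.9  74.4] w 47.6 q6 -0.41
t 25.38 yaw 0.554 Mz -0.532 M [-1.09  1.5  -0.53] F [-6.7 -5.6  8.3] pos [642.5  93.9  74.4] w 47.5 q6 -0.43
```

That found the wall at yaw of about 0.53. I'll relax the preload, let go, retreat and look.

```bash
python3 -m creep '[{"tx":0,"ty":0,"tz":0,"rx":0,"ry":0,"rz":-0.03,"fingers":255},{"tx":0,"ty":0,"tz":0,"rx":0,"ry":0,"rz":-0.03,"fingers":255}]'>/dev/null; bash m.sh
python3 -m creep '[{"tx":0,"ty":0,"tz":0,"rx":0,"ry":0,"rz":-0.015,"fingers":255},{"tx":0,"ty":0,"tz":0,"rx":0,"ry":0,"rz":-0.015,"fingers":255}]'>/dev/null; bash m.sh
python3 -m creep '[{"tx":0,"ty":0,"tz":0,"rx":0,"ry":0,"rz":0,"fingers":0},{"tx":0,"ty":0,"tz":0,"rx":0,"ry":0,"rz":0,"fingers":0},{"tx":0,"ty":0,"tz":0,"rx":0,"ry":0,"rz":0,"fingers":0},{"tx":0,"ty":0,"tz":0,"rx":0,"ry":0,"rz":0,"fingers":0},{"tx":0,"ty":0,"tz":0,"rx":0,"ry":0,"rz":0,"fingers":0},{"tx":0,"ty":0,"tz":60,"rx":0,"ry":0,"rz":0,"fingers":0},{"tx":0,"ty":0,"tz":110,"rx":0,"ry":0,"rz":0,"fingers":0},{"tx":-50,"ty":60,"tz":140,"rx":0,"ry":0,"rz":0,"fingers":0},{"tx":-90,"ty":110,"tz":140,"rx":0,"ry":0,"rz":0,"fingers":0},{"tx":-130,"ty":160,"tz":140,"rx":0,"ry":0,"rz":0,"fingers":0}]'
python3 -m creep '[{"tx":-50,"ty":60,"tz":0,"rx":0,"ry":0,"rz":0,"fingers":0},{"tx":-90,"ty":110,"tz":0,"rx":0,"ry":0,"rz":0,"fingers":0},{"tx":-90,"ty":110,"tz":0,"rx":0,"ry":0,"rz":0,"fingers":0}]'
python3 - <<'E'
from bolt import *
for i in range(6): snap('top','w%d'%i)
run(['w%d'%i for i in range(6)])
snap('side','s8')
a=[cv2.resize(np.clip(np.mean([load(n%i)['pixels'][148:182,212:272] for i in range(5)],0)*2.0,0,255).astype(np.uint8),None,fx=12,fy=8,interpolation=cv2.INTER_CUBIC) for n in('v%d','w%d')]
cv2.imwrite('pics/cmp3.png',np.vstack(a))
E
```

```text
t 25.62 yaw 0.524 Mz -0.013 M [-0.93  1.45 -0.01] F [-7.6 -4.1  8.2] pos [642.4  93.9  74.4] w 47.2 q6 -0.40
t 25.88 yaw 0.510 Mz 0.160 M [-0.9   1.49  0.16] F [-8.4 -4.3  8. ] pos [642.3  93.9  74.4] w 47.5 q6 -0.38
t: 27.12
ee_pos: [528.4, 238.2, 214.6]
orientation: [-1.406, 0.826, -0.828]
ft_force: [0.1, 0.8, -0.8]
width: 87.5
t: 27.5
ee_pos: [437.0, 349.2, 213.8]
orientation: [-1.409, 0.824, -0.824]
ft_force: [0.8, 0.0, -0.5]
width: 87.8
20 [np.float64(9.74), np.float64(10.12)]
30 [np.float64(9.18), np.float64(9.37)]
40 [np.float64(9.18), np.float64(9.56)]
50 [np.float64(9.56), np.float64(9.74)]
```

View pics/cmp3.png

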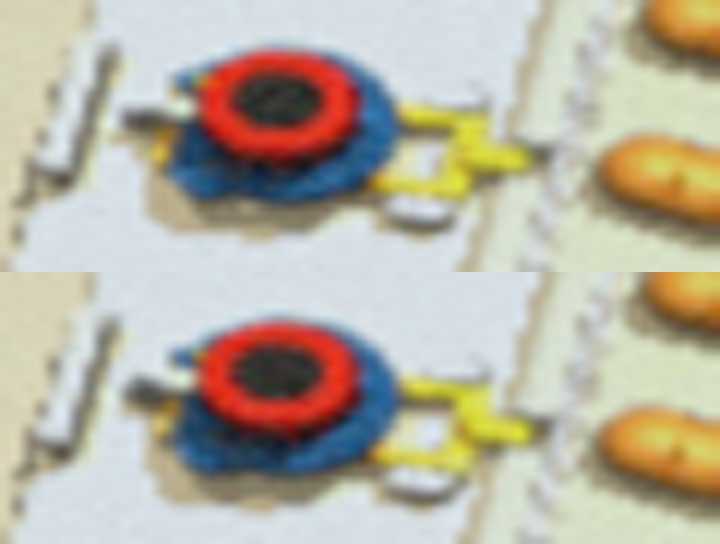

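View pics/w5.png

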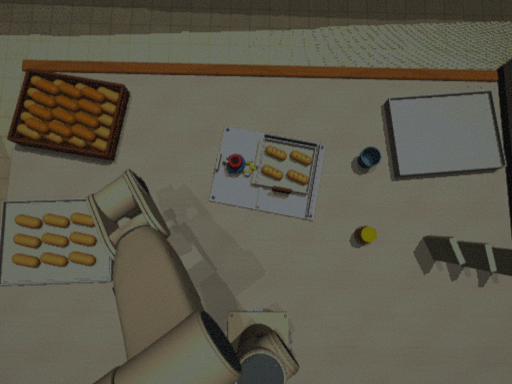

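View pics/s8.png

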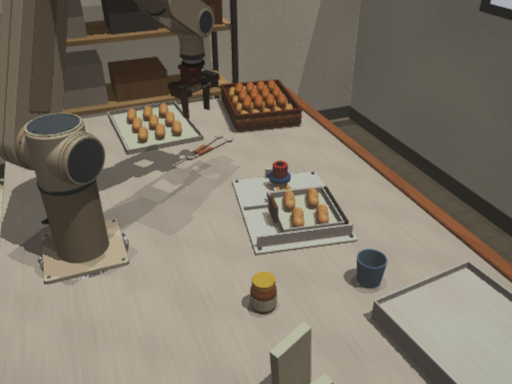

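The bar is at its deepest measured position, about 9.7 mm. The tray sits against the stop, the jar, cup and tongs have not moved, and the arm is clear. I'll hand in.

```bash
python3 -c "
from workcell import ctrl
print(ctrl.close_job())"
```

```text
the job is handed in; nothing more can be done
None
```

The tray is home against the stop and the latch bar has dropped into the notch. I let go of the knob and handed the job in at about 28 s.

- **Tray:** I pushed it along the dock with the fingers closed. It met the stop gently, with a highest force reading of about 11 N, well under the 30 N limit. In both camera views the far rim touches the stop.
- **Latch:** The first clockwise turn, about 1.37 rad, took the cam over the hump and dropped the bar about 9.4 mm. I wasn't sure that was the full drop, so I regrasped and nudged on. That took the roller about 0.6 mm up the ramp, nowhere near the tooth. I then turned back about 0.06 rad until I felt the steep hump wall, eased off and let go.
- **Final check:** The pictures put the bar 9.4–10.1 mm in, its deepest measured position. The measurement is good to about 0.5 mm, so I can't tell that apart from the nominal 10 mm. The flat bottom of the notch felt narrower than the 0.2 rad I was told to expect.
- **Surroundings:** The jam jar, cup and tongs show no movement. The arm is clear of everything. No force I read was above about 16 N.

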